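# Nudge the doll back to the middle of its stand

### The arm

A 6-joint arm with a two-finger parallel gripper is mounted at the origin on the work surface. World frame = base frame: x ahead of the robot, y to its left, z up, the work surface at z = 0. Lengths are in m, angles in rad, forces in N, time in s.
With the tool pointing down it reaches from about 0.375 to 0.925 m from the base axis. Payload 5.7 kg.
Tool frame: the origin (TCP) lies midway between the tips of the shut fingers; the grasp point (between the pads) lies 19 mm behind it; z points along the fingers, y is the line along which they close (so a half turn about z gives the same grasp; the last joint's range is limited). The gripper opens to 88 mm and grips with 3 to 60 N. Pads are 20 mm wide; open, the fingers measure 115 mm over their backs; the gripper's body (75 mm by 178 mm) begins 61 mm behind the grasp point.
Start: joints at [-1.365, 0.359, 1.51, -0, 1.272, -0.115], TCP at [0.189, -0.569, 0.223] pointing down, gripper open.
Joint ranges: [-2.97, 2.97], [-1.01, 2.36], [0.21, 2.38], [-0.96, 4.11], [0.2, 2.71], [-2.98, 2.98]. Speed limits (rad/s): [2.39, 2.39, 3.14, 3.14, 3.14, 3.14].

### API

Orientations are given as a unit quaternion [x, y, z, w].
In Python, from bench import move_ptp, servo_line, goto_joints, move_gripper, sleep, inverse_kinematics, capture, PlanningError, close_job, spot_in, silhouettes, current_clock, current_joint_pos, current_qvel, current_joint_torque, current_position, current_orientation, current_force, current_torque, current_finger_gap, current_grip_force gives the robot as it stands. Calls block until the motion is done:
- move_ptp(position, orientation): joint-space move of the TCP to a pose.
- servo_line(position, orientation=None, rate=0.15, contact_N=None): straight line of the TCP; orientation=None keeps the orientation; rate is the mean speed in m/s. With contact_N (N) it stops when the force on the tool has changed by that much, and returns True; else False.
- goto_joints(angles): joint-space move.
- move_gripper(opening): finger opening in m; the grip force is fixed at half the most; returns when the fingers have stopped.
- sleep(seconds).
- inverse_kinematics(position, orientation): joint angles nearest the present ones, or None.
- capture(name): name is "side" or "top" or "wrist"; returns a dict with "image" (480x640x3 uint8, blue, green, red), "range_z" (480x640 float32, m along the optical axis (not along the pixel's ray), 0 where there is no reading), "intrinsics" (3x3 intrinsics, pixels), "k1" (the pictures are not rectified: a ray, as slopes to the right and down, at radius r is drawn at 1 + k1 r^2 times it, then the intrinsics apply), "R" (3x3) and "t" (3): a world point X has camera coordinates R X + t. Camera axes: x right, y down, z forward; pixel columns grow to the right and rows downward; lengths in m; the calibration is good to about 2 mm. A picture is of the moment at which its call begins.
A pose or a line that the arm cannot do raises PlanningError and nothing moves.
- close_job(): hands the job in; it is judged then, once.
Trained networks look in the newest picture that a camera, given by its name, has taken for a name from the list of things; names that differ only in an ending like _2 or _b are one class to them, and where a whole thing is asked for, a point or a joint stands for the part that bears it (a point fixed in the world has none). Each returns a list of dicts, best first, with "conf" (0 to 1); they miss things now and then, are a little off and sometimes report something else, mostly with a low value. They report only what shows in the picture. A call takes as long as a camera call. They do not tell look-alikes from the thing itself.
- spot_in(camera, query): "xy" ([column, row] in pixels, amid what is visible of it).
- silhouettes(camera, query): "region" (480x640 bool, what is visible of it) and "xy" ([column, row] in pixels, amid what is visible of it).
Readings, each from a call of its own:
- current_clock(): time.
- current_joint_pos(): joint angles.
- current_qvel(): joint speeds.
- current_joint_torque(): joint torques, N m.
- current_position(): TCP position.
- current_orientation(): TCP orientation.
- current_force(): force on the tool from outside, world axes, zero at the start.
- current_torque(): the same for the moment, N m.
- current_finger_gap(): finger opening in m.
- current_grip_force(): force on a finger pad.
Only numpy, scipy, OpenCV 4.12 (cv2) and the standard library are available. Lean on these libraries where they do the work, as an engineer would, in place of code of your own. Each camera call takes 0.05 s, during which the arm holds its last target. There are 200 camera calls.

### The job

The little wooden doll has been knocked almost to the edge of its round stone stand: nudge it back to the middle with light taps of a fingertip, low down because it is top-heavy and tips easily. It must stay standing on the stand all the time and finish upright, still and centred; do not grip it or lift it, do not shove the stand away, and leave the other things alone.

Things in the scene. Friction and masses are not known exactly. Their poses are not given: they have to be found in the camera images.
- doll: turned wooden doll standing on the stand, 60 mm tall, 32 to 63 g, round: flat foot 25 mm across, widest (30 mm) from 5 to 12 mm up, tapering to 19 mm at the neck 36 mm up; ball head 27 mm across centred 46.5 mm up. Origin: centre of the foot's underside; z up. Pushed within 15 mm of its foot it slides; higher, it may tip. Starts 14 to 22 mm off the stand's centre, any direction
- stand: round polished stone disc lying loose on the cabinet top, 76 mm in diameter, 25 mm high, about 340 g, flat smooth top (no rim or recess). Origin: centre of its underside, so the middle of its top is 25 mm above; z up. Its yaw has no visible mark
- bell: bystander: chrome desk bell with a black base, 82 mm in diameter, 63 mm high, loose. Origin: centre of its underside
- cup: bystander: ceramic sake cup turned upside down, 55 mm in diameter, 45 mm high, loose. Origin: centre of its underside
- torch: bystander: black plastic torch lying on its side, 150 mm long along its x axis, 40 mm thick, sliding switch on top, loose. Origin: under the middle of its length
- trays: bystander: two stacked plastic trays, white below and teal above, 180 mm (x) by 250 mm (y), 70 mm high in all, fixed; a clothespin lies in the upper one. Origin: centre of the underside
Things that resemble listed ones, but are neither listed nor needed, are in the scene too. There is more than one size of the stand; the job needs the smallest.

How it is judged:
By the outcome, as a careful person would: the job done as asked, in the order asked, and still so for the second after the job is handed in, with the robot touching nothing.
It also fails if it takes over 48 s, if anything falls off the work surface, if the arm or the gripper's body presses on something with over 40 N, if the wrist force passes 120 N, or if a joint passes its speed limit or range.

## Working session

There is one attempt and no reset: what is moved stays moved. The work goes in short steps, each a Python script; the robot and the scene stay as the last script left them, time stands still between calls to the robot, and variables do not carry over. Pictures are saved under pics/ and viewed, at most 10 in all, crops included, and the job is handed in when it is done.

```bash
mkdir -p pics; ls; cat > h.py <<'E'
import numpy as np, cv2
from bench import *
def pix2world(c,uv,z=None,depth=None):
    K=c["intrinsics"];u=(np.array(uv,float)-[K[0,2],K[1,2]])/[K[0,0],K[1,1]]
    s=u.copy()
    for _ in range(10): s=u/(1+c["k1"]*(s@s))
    d=np.array([s[0],s[1],1.]);R=np.array(c["R"]);t=np.array(c["t"])
    o=-R.T@t; w=R.T@d
    k=depth if depth is not None else (z-o[2])/w[2]
    return o+k*w
def cloud(c,mask):
    v,u=np.nonzero(mask&(c["range_z"]>0)); K=c["intrinsics"]
    p=np.stack([(u-K[0,2])/K[0,0],(v-K[1,2])/K[1,1]],1); s=p.copy()
    for _ in range(10): s=p/(1+c["k1"]*(s**2).sum(1,keepdims=True))
    z=c["range_z"][v,u]
    return (np.c_[s*z[:,None],z]-np.array(c["t"]))@np.array(c["R"])
E
python3 - <<'E'
from h import *
for n in ("top","side"):
    c=capture(n); cv2.imwrite(f"pics/{n}0.png",c["image"])
    print(n,-np.array(c["R"]).T@c["t"])
    for q in ("doll","stand","bell","cup","torch","trays"):
        for d in silhouettes(n,q):
            P=cloud(c,d["region"])
            if len(P): print(q,round(d["conf"],2),np.round(d["xy"]),len(P),np.round(np.percentile(P,[2,50,98],axis=0),3).tolist())
print(current_clock(),current_orientation())
E
```

```text
pics
top [0.50951495 0.13476419 0.95863279]
doll 0.52 [334. 255.] 164 [[0.566, 0.08, 0.039], [0.578, 0.092, 0.081], [0.59, 0.104, 0.086]]
doll 0.5 [340. 178.] 1165 [[0.684, 0.06, 0.0], [0.751, 0.081, 0.034], [0.828, 0.104, 0.041]]
stand 0.78 [347. 318.] 2192 [[0.401, 0.027, 0.001], [0.451, 0.074, 0.035], [0.499, 0.122, 0.038]]
stand 0.75 [396. 237.] 2136 [[0.582, -0.086, 0.014], [0.63, -0.036, 0.035], [0.678, 0.014, 0.038]]
stand 0.59 [327. 253.] 825 [[0.555, 0.07, 0.013], [0.595, 0.108, 0.024], [0.625, 0.136, 0.029]]
bell 0.79 [504. 263.] 1259 [[0.537, -0.297, 0.0], [0.571, -0.257, 0.036], [0.61, -0.23, 0.059]]
cup 0.94 [259. 303.] 498 [[0.469, 0.225, 0.006], [0.49, 0.247, 0.035], [0.515, 0.271, 0.046]]
trays 0.87 [152. 229.] 11753 [[0.545, 0.346, 0.01], [0.636, 0.475, 0.034], [0.721, 0.592, 0.07]]
side [ 0.49856096 -0.52287809  0.64070098]
doll 0.88 [303. 250.] 374 [[0.568, 0.076, 0.033], [0.58, 0.082, 0.06], [0.593, 0.094, 0.087]]
stand 0.94 [232. 285.] 2573 [[0.406, 0.02, 0.01], [0.454, 0.056, 0.037], [0.502, 0.117, 0.039]]
stand 0.87 [342. 314.] 3098 [[0.583, -0.09, 0.005], [0.631, -0.051, 0.037], [0.681, 0.008, 0.039]]
stand 0.58 [310. 268.] 819 [[0.557, 0.065, 0.006], [0.599, 0.083, 0.026], [0.627, 0.128, 0.029]]
bell 0.55 [338. 456.] 2744 [[0.539, -0.303, 0.008], [0.572, -0.279, 0.039], [0.609, -0.241, 0.061]]
cup 0.65 [251. 221.] 552 [[0.469, 0.223, 0.004], [0.493, 0.234, 0.028], [0.516, 0.26, 0.047]]
torch 0.6 [393. 258.] 1421 [[0.687, 0.057, 0.012], [0.754, 0.07, 0.034], [0.828, 0.094, 0.043]]
trays 0.64 [300. 155.] 6072 [[0.547, 0.344, 0.004], [0.638, 0.452, 0.037], [0.724, 0.595, 0.072]]
trays 0.56 [300. 250.] 389 [[0.569, 0.076, 0.028], [0.581, 0.082, 0.061], [0.593, 0.098, 0.087]]
0.7 [ 9.87164952e-01  1.59703969e-01 -7.39496155e-06 -1.57684154e-05]
```

View pics/top0.png

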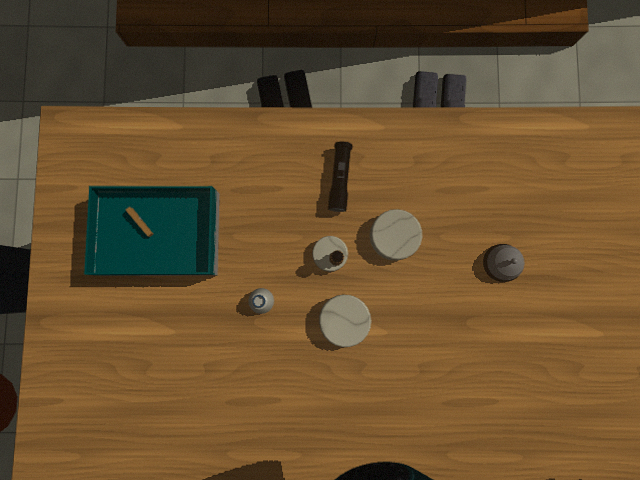

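View pics/side0.png

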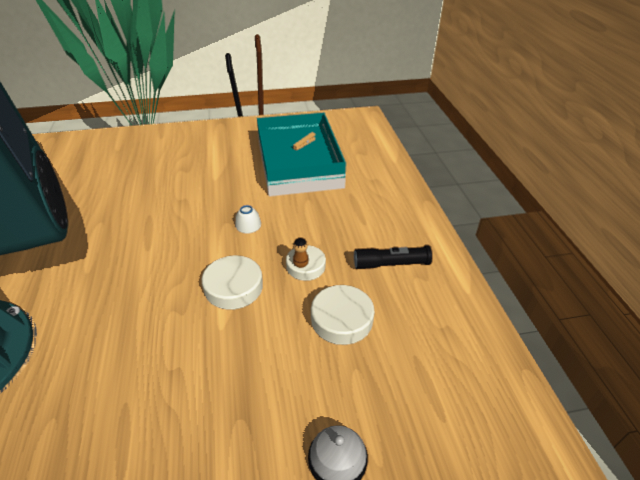

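The top view shows the doll (336,257) on the small stand (330,254). The two larger discs at (345,321) and (397,236) are look-alikes, and the torch is at (341,175). The side view agrees: the doll stands at (300,252), on the side of the stand towards the robot and to the right. I'll fit the centres, shut the gripper and hover for a close look.

```bash
cat >> h.py <<'E'
from scipy.optimize import least_squares
from scipy.spatial.transform import Rotation as Ro
def circ(P,r):
    f=lambda p:np.hypot(P[:,0]-p[0],P[:,1]-p[1])-r
    return least_squares(f,P[:,:2].mean(0),loss="soft_l1",f_scale=.001).x
def measure(n,near=(.593,.103)):
    """stand centre from the outline of its top (z=.025), doll axis from sphere fit of head"""
    c=capture(n); P=cloud(c,c["range_z"]>0)
    P=P[np.hypot(P[:,0]-near[0],P[:,1]-near[1])<.06]
    T=P[abs(P[:,2]-.0255)<.005]
    T=T[np.hypot(*(T[:,:2]-near).T)<.045]
    # outline: largest radius per azimuth sector
    m=T[:,:2].mean(0) if len(T) else np.array(near)
    for _ in range(3):
        a=np.arctan2(*(T[:,:2]-m).T[::-1]); r=np.hypot(*(T[:,:2]-m).T)
        E=np.array([T[k][np.argsort(r[k])[-3:]].mean(0) for b in np.linspace(-np.pi,np.pi,37)[:-1] if (k:=np.nonzero((a>=b)&(a<b+np.pi/18)&(r>.028))[0]).size>2])
        m=circ(E,.038)
    H=P[(P[:,2]>.064)&(P[:,2]<.09)]
    f=lambda p:np.linalg.norm(H-p,axis=1)-.0135
    s=least_squares(f,np.r_[np.median(H[:,:2],0),.07],loss="soft_l1",f_scale=.001).x
    print(n,"stand",np.round(m,4),"top",np.round(np.median(T[:,2]),4),"nE",len(E),"head",np.round(s,4),len(H),"off",np.round(s[:2]-m,4),"t",round(current_clock(),2))
    return c,m,s
def quat(d):
    best=None
    for k in (1,-1):
        c,s=k*np.array(d)/np.linalg.norm(d)
        yield Ro.from_matrix([[c,s,0],[s,-c,0],[0,0,-1]]).as_quat()
E
python3 - <<'E'
from h import *
r=[measure(n) for n in ("top","side")]
m=np.mean([x[1] for x in r],0); s=np.mean([x[2][:2] for x in r],0); d=(m-s)/np.linalg.norm(m-s)
print(d)
p=np.r_[s-.05*d,.20]
for q in quat(d): print(q,inverse_kinematics(p,q))
move_gripper(0.0)
q=min(quat(d),key=lambda q:abs(inverse_kinematics(p,q)[5]))
move_ptp(p,q)
c,_,_=measure("wrist"); cv2.imwrite("pics/w1.png",c["image"]); print(-c["R"].T@c["t"],current_position(),current_finger_gap())
E
```

```text
top stand [0.5906 0.1035] top 0.0244 nE 36 head [0.5794 0.0906 0.0717] 145 off [-0.0112 -0.0128] t 0.75
side stand [0.593  0.1022] top 0.0265 nE 32 head [0.5818 0.091  0.0739] 179 off [-0.0111 -0.0112] t 0.8
[0.68125117 0.73204975]
[0.91685636 0.39921725 0.         0.        ] [-2.69484722e-02  3.08543754e-01  1.64883438e+00 -4.44089210e-16
  1.18421452e+00  7.22521943e-01]
[-0.39921725  0.91685636  0.          0.        ] [-2.69484722e-02  3.08543754e-01  1.64883438e+00 -4.44089210e-16
  1.18421452e+00 -2.41907071e+00]
wrist stand [0.5926 0.1034] top 0.0247 nE 36 head [0.5813 0.0907 0.0719] 1227 off [-0.0113 -0.0127] t 4.74
[0.59544523 0.10597914 0.36181518] [0.54673457 0.05338695 0.20001096] 0.0002717836660424374
```

View pics/w1.png

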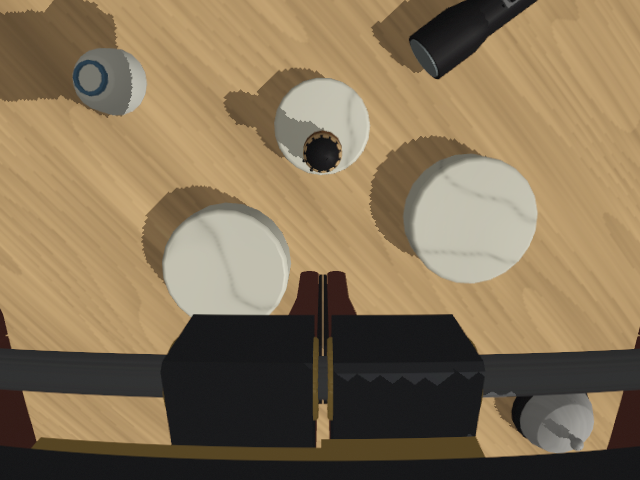

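The wrist view shows the doll's head at (322,153) on the small stand, centred at (322,126). It lies straight ahead of the shut fingertips at (322,275), and all three cameras agree on a 17 mm offset. Next I go down behind the doll, push most of the way and measure again.

```bash
python3 - <<'E'
from h import *
c,m,s=measure("wrist"); s=s[:2]; d=(m-s)/np.linalg.norm(m-s)
p0=s-.042*d; q=list(quat(d))[0]; z=.031
move_ptp(np.r_[p0,.10],q); servo_line(np.r_[p0,z],rate=.08)
c,_,_=measure("wrist"); cv2.imwrite("pics/w2.png",c["image"])
for k in (.035,.031):   # approach; then push 11 mm past nominal contact (25)
    servo_line(np.r_[m-d*(k+.010),z],rate=.02,contact_N=3)
    print(k,np.round(current_position(),4),current_force(),np.linalg.norm(current_position()[:2]-m)); 
    c,_,s2=measure("wrist",m)
cv2.imwrite("pics/w3.png",c["image"])
measure("side",m)
E
```

```text
wrist stand [0.5926 0.1034] top 0.0247 nE 36 head [0.5813 0.0907 0.0719] 1225 off [-0.0113 -0.0127] t 4.79
wrist stand [0.5924 0.1034] top 0.0247 nE 31 head [0.5806 0.09   0.0721] 7393 off [-0.0119 -0.0134] t 6.34
0.035 [0.5625 0.0698 0.0309] [ 0.85435012 -0.44112389 -0.12991699] 0.04508743600581046
wrist stand [0.5925 0.1035] top 0.0247 nE 31 head [0.5807 0.0901 0.0721] 6895 off [-0.0118 -0.0134] t 7.24
0.031 [0.5655 0.0729 0.031 ] [-0.43622493 -0.280305    0.46130505] 0.04081961862179811
wrist stand [0.5924 0.1034] top 0.0247 nE 30 head [0.5834 0.0925 0.0721] 6755 off [-0.0089 -0.0109] t 7.64
side stand [0.5893 0.1027] top 0.0265 nE 14 head [0.5676 0.072  0.0779] 186 off [-0.0217 -0.0307] t 7.69
```

View pics/w3.png

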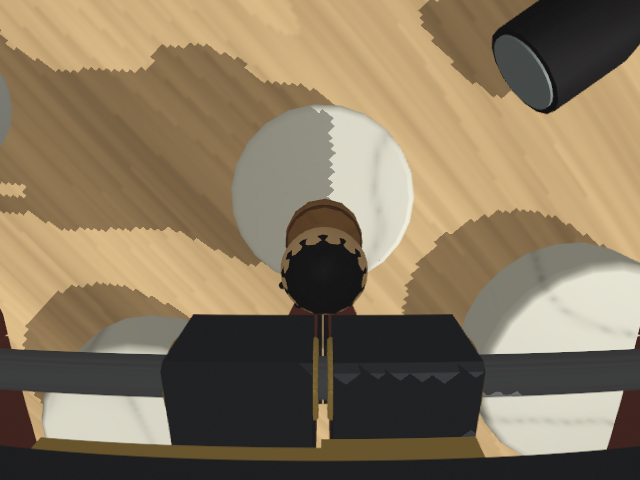

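The stand centre is at (322,192). The doll is upright with its head at (323,272), the fingertips are against its base, and it slides in step with the finger. I'll push most of the rest, back off, and measure from the hover height.

```bash
python3 - <<'E'
from h import *
m=np.array([.5925,.1034]); p=current_position(); q=current_orientation()
d=Ro.from_quat(q).as_matrix()[:2,0]; d/=np.linalg.norm(d)
for k in (.005,.005):
    p[:2]+=k*d; print(servo_line(p,rate=.02,contact_N=3)); c,_,s=measure("wrist",m)
    p=np.array([*current_position()[:2],.031])
b=p.copy(); b[:2]-=.02*d; servo_line(b,rate=.04)
up=b.copy(); up[:2]-=.015*d; up[2]=.16; servo_line(up,rate=.15)
c,m,s=measure("wrist",m); print("contact dist",(s[:2]-p[:2])@d,"along/lat",(s[:2]-m)@d,np.cross(d,s[:2]-m),p)
measure("side",m); measure("top",m)
cv2.imwrite("pics/w4.png",c["image"])
E
```

```text
False
wrist stand [0.5924 0.1033] top 0.0247 nE 30 head [0.587  0.0962 0.0721] 6783 off [-0.0053 -0.0072] t 8.14
False
wrist stand [0.5926 0.1034] top 0.0247 nE 32 head [0.5904 0.1    0.0721] 6771 off [-0.0022 -0.0035] t 8.6
wrist stand [0.5925 0.1035] top 0.0247 nE 36 head [0.5909 0.1004 0.0718] 1684 off [-0.0015 -0.0031] t 10.32
contact dist 0.027362458611489983 along/lat -0.00334756307064963 -0.0009176352291569102 [0.57218203 0.08042311 0.031     ]
side stand [0.5931 0.1024] top 0.0266 nE 32 head [0.5916 0.1009 0.0739] 173 off [-0.0015 -0.0015] t 10.37
top stand [0.5904 0.1015] top 0.0245 nE 18 head [0.5891 0.1    0.0718] 42 off [-0.0012 -0.0015] t 10.42<stdin>:9: DeprecationWarning: Arrays of 2-dimensional vectors are deprecated. Use arrays of 3-dimensional vectors instead. (deprecated in NumPy 2.0)
```

View pics/w4.png

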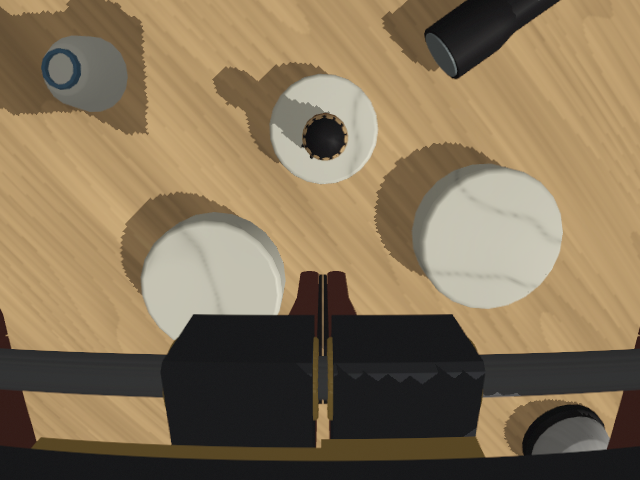

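The head is at (325,137) and the stand centre at (324,129), so about 3 mm remains. I'll finish with one small tap along the leftover direction.

```bash
python3 - <<'E'
from h import *
s=np.array([.5909,.1004]); off=np.array([-.0015,-.0028]); L=np.linalg.norm(off); d=-off/L
q=list(quat(d))[0]; at=lambda k,z: np.r_[s-d*k,z]
move_ptp(at(.047,.09),q); servo_line(at(.047,.031),rate=.1)
servo_line(at(.0295,.031),rate=.03,contact_N=3); measure("wrist",(.5925,.1034))
servo_line(at(.0273-L,.031),rate=.02,contact_N=3); measure("wrist",(.5925,.1034))
servo_line(at(.047,.031),rate=.04); servo_line(at(.06,.16),rate=.15)
c,_,_=measure("wrist",(.5925,.1034)); measure("side"); measure("top"); cv2.imwrite("pics/w5.png",c["image"])
E
```

```text
wrist stand [0.5925 0.1034] top 0.0247 nE 32 head [0.5905 0.0997 0.0721] 7105 off [-0.002  -0.0037] t 12.33
wrist stand [0.5926 0.1036] top 0.0247 nE 33 head [0.5922 0.1026 0.0721] 6771 off [-0.0005 -0.001 ] t 12.8
wrist stand [0.5925 0.1034] top 0.0247 nE 36 head [0.5925 0.1032 0.0718] 1687 off [ 0.     -0.0003] t 14.59
side stand [0.5929 0.1022] top 0.0266 nE 32 head [0.5931 0.1034 0.074 ] 174 off [0.0002 0.0012] t 14.64
top stand [0.5904 0.1019] top 0.0243 nE 24 head [0.5906 0.1028 0.0718] 136 off [0.0003 0.0009] t 14.69
```

View pics/w5.png

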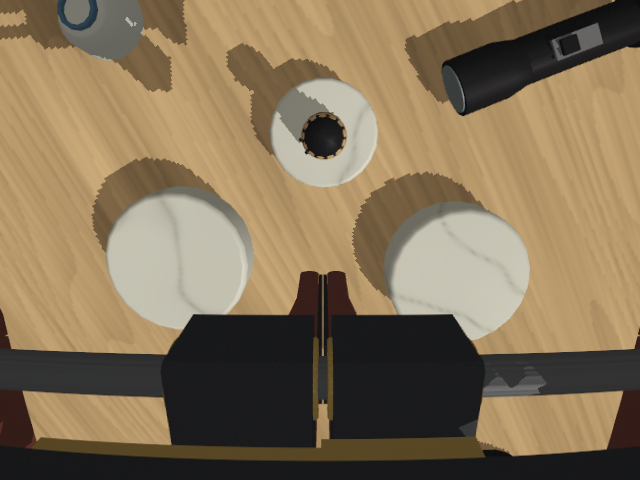

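The doll stands upright with its head at (324,135) over the stand centre (324,132). It is within about 1 mm on all cameras, nothing else has moved and the robot is clear, so I'm handing in.

```bash
python3 -c "
from bench import *
print(close_job())"
```

```text
the job is handed in; nothing more can be done
None
```

The doll is upright and centred on the small stand to within about 1 mm by all three cameras, the stand and the other things I could see in the last view had not moved, and I handed the job in at about 15 s on the robot's clock; no verdict came back.

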